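# Close the loaded centrifuge rotor and tighten its wing nut

### The job

Close the loaded centrifuge rotor, the one with the green-capped tubes in it, with the blue lid: set the lid over the rotor's centre stud so that it lies flat on the rim with its orange wing nut still loose. Then turn the wing nut clockwise (seen from above) until it stops snug, and let go.

Things in the scene. Friction and masses are not known exactly. Their poses are not given: they have to be found in the camera images.
- lid: Loose round blue lid, 144 mm across, 0.32 kg, lying right way up on the bench. Origin at the centre of its flat underside, z up. The disc is 8 mm thick; a hub 44 mm across stands on it up to 26 mm above the underside. A round blind hole 26 mm wide and 22 mm deep in the middle of the underside takes the stud. The orange wing nut is captive on top of the hub and is also the handle by which the lid is lifted. A grey lid with a round black knob is a bystander.
- nut_grip (a point): Middle of the orange wing nut's wings, on the lid's axis, 54 mm above the lid's underside: the place to grip. The wings are a flat upright paddle, 66 mm long along the point's x axis, 10 mm thick along its y axis (grip across y); they reach 13 mm above and, over the middle 36 mm of their length, 24 mm below this point; beneath them is a low boss 20 mm across and 4 mm high, standing on the hub top 28 mm below this point. The point turns with the nut.
- wing_nut (a joint): Angle of the wing nut relative to the lid, rad: grows as the nut is turned clockwise seen from above (point x axis yaws negative). Loose near 0 (starts at 0 to 0.3); stops dead, snug, at 1.4. Stays where it is left. It turns with a light drag of 0.02 N m, so the lid hangs still beneath it when carried; lying on the rim under its own weight or lightly pressed down, the round lid is held by friction and only the nut turns, until it reaches its stop.
- rotor_seat (a point): Centre of the rim plane of the loaded rotor: a dark steel bowl 152 mm across and 70 mm high standing fixed on the bench, with eight green tube caps, below the rim, around its centre. The point is 70 mm above the bench, z up; the lid's underside rests on the 16 mm wide flat rim at this height. The centre stud, 12 mm thick with a tapered tip, passes through this point and ends 18 mm above it. An equal rotor without tubes is a bystander.
Mind the look-alikes: they are no part of the job. What is shaped like the part that bears rotor_seat but yellow is not meant.

How it is judged:
By the outcome, as a careful person would: the job done as asked, in the order asked, and still so for the second after the job is handed in, with the robot touching nothing.
It also fails if it takes over 45 s, if anything falls off the work surface, if the arm or the gripper's body presses on something with over 40 N, if the wrist force passes 120 N, or if a joint passes its speed limit or range.

### The arm

A 7-joint arm with a two-finger parallel gripper is mounted at the origin on the work surface. World frame = base frame: x ahead of the robot, y to its left, z up, the work surface at z = 0. Lengths are in m, angles in rad, forces in N, time in s.
With the tool pointing down it reaches from about 0.425 to 0.875 m from the base axis. Payload 8.4 kg.
Tool frame: the origin (TCP) lies at the very end of the fingers, on their centre line; the grasp point (between the pads) lies 19 mm behind it (env.hold_point_z is the distance from the TCP to the grasp point, in m); z points along the fingers, y is the line along which they close (so a half turn about z gives the same grasp; the last joint's range is limited). The gripper opens to 85 mm and grips with 20 to 120 N. Pads are 22 mm wide; open, the fingers measure 114 mm over their backs; the gripper's body (76 mm by 85 mm) begins 54 mm behind the grasp point. The pads swing forward as they close: fully open they stand 13 mm farther back than shut.
Start: joints at [1.247, 0.333, 0.04, 1.465, -0.013, 1.343, -0.059], TCP at [0.145, -0.634, 0.231] pointing down, gripper open.
Joint ranges: [-2.58, 2.58], [-0.38, 2.09], [-1.3, 1.39], [0.25, 2.4], [-1.5, 4.64], [0.08, 2.09], [-2.65, 2.65]. Speed limits (rad/s): [2.22, 2.22, 2.79, 2.79, 3.14, 3.14, 3.14].

### API

Orientations are given as a unit quaternion [w, x, y, z].
In Python, from plant import env gives the robot as it stands.
- The arm moves only by the shell command python3 -m jog 'ROWS' [OPENING] [FORCE]. ROWS is JSON, a list that holds one entry, the list of rows, each a list of 4 numbers: the shift along the world's x, y, z in mm, then the turn about the world's z in rad. In form: [[[tx, ty, tz, roll], ...]]. A call has 1 to 10 rows; each row shifts and turns the commanded pose from where the row before left it; what a row does not reach is not made up. A row lasts 1/8 s, in which the tool goes at most 62.5 mm and 10.7 degrees, less where a joint would pass 70% of its speed; a pose out of reach is approached as far as the arm can. A call with a gripper value outside its range is refused whole. OPENING is the opening, from -1 (shut) to 1 (fully open), set as the call begins (- or left out, the last holds). The fingers move at their own pace and stop on an object; FORCE is the grip in N (left out, the last holds). Time passes only in rows, so rows that do not move let the fingers close. It gives the time, the measured TCP pose, the force, the opening and the grip force at its end, in the units of the state.
- env.get_state(): the state, without advancing time (a new reading comes with each control period).
- env.snapshot(name): name is "scene" or "side" or "wrist"; returns (picture, depth): 384x512x3 uint8, red, green, blue; 384x512 float32, m along the optical axis (not along the pixel's ray), 0 where there is no reading.
- env.camera_model(name): a dict with "mtx" (3x3 intrinsics, pixels), "world_from_camera" (4x4, takes a point from camera to world coordinates); the wrist camera has in their place "hand_eye" (4x4, takes a point from camera to tool coordinates, whose origin is the TCP and whose axes are the flange's). Camera axes: x right, y up, looking along -z (the intrinsics and any distortion apply to the point x, -y, -z); pixel columns grow to the right and rows downward; lengths in m; the calibration is good to about 2 mm. A picture is of the moment at which its call begins: read the wrist's pose just before it. camera_model takes no time and is no camera call.
- env.hand_in(): hands the job in; it is judged then, once.
The state is a dict: "clock": time; "q": joint angles; "dq": joint speeds; "joint_efforts": joint torques, N m; "tool_pos": TCP position; "tool_rot": TCP orientation; "ft_force": force on the tool from outside, world axes, zero at the start; "wrist_torque": the same for the moment, N m; "finger_gap": finger opening in m; "gripper_force": force on a finger pad.
Only numpy, scipy, OpenCV 4.12 (cv2) and the standard library are available. Lean on these libraries where they do the work, as an engineer would, in place of code of your own. Each camera call takes 0.05 s, during which the arm holds its last target. There are 200 camera calls.

## Working session

There is one attempt and no reset: what is moved stays moved. The work goes in short steps, Python scripts to look and compute and a shell command to move; the robot and the scene stay as the last step left them, time stands still between calls to the robot, and variables do not carry over. Pictures are saved under pics/ and viewed, at most 10 in all, crops included, and the job is handed in when it is done.

```bash
mkdir -p pics; ls; cat > h.py <<'E'
import numpy as np,cv2
from plant import env
def snap(n,fn=None):
    s=env.get_state();p,d=env.snapshot(n)
    if fn: cv2.imwrite('pics/'+fn,p[:,:,::-1])
    m=env.camera_model(n);K=np.array(m['mtx'])
    if n=='wrist':
        from scipy.spatial.transform import Rotation as R
        T=np.eye(4);w=s['tool_rot'];T[:3,:3]=R.from_quat([w[1],w[2],w[3],w[0]]).as_matrix();T[:3,3]=s['tool_pos'];W=T@np.array(m['hand_eye'])
    else: W=np.array(m['world_from_camera'])
    return p,d,K,W,s,m
def cloud(d,K,W):
    v,u=np.mgrid[:d.shape[0],:d.shape[1]]
    P=np.stack([(u-K[0,2])/K[0,0]*d,-(v-K[1,2])/K[1,1]*d,-d],-1)
    return P@W[:3,:3].T+W[:3,3]
def hsv(p): return cv2.cvtColor(p,cv2.COLOR_RGB2HSV)
def plane(u,v,K,W,z):
    r=W[:3,:3]@np.array([(u-K[0,2])/K[0,0],-(v-K[1,2])/K[1,1],-1.]);c=W[:3,3]
    return c+r*(z-c[2])/r[2]
E
python3 - <<'E'
from h import *
a=[]
for n in('scene','side'):
    p,d,K,W,s,m=snap(n);a.append(p)
    print(n,{k:v for k,v in m.items()},(d>0).mean())
    H=hsv(p);P=cloud(d,K,W)
    for c,lo,hi in(('blue',(100,90,40),(130,255,255)),('orange',(5,150,100),(18,255,255)),('green',(40,90,40),(85,255,255)),('yellow',(22,120,80),(35,255,255))):
        M=cv2.inRange(H,lo,hi);k,L,st,ce=cv2.connectedComponentsWithStats(M)
        for i in range(1,k):
            if st[i,4]>25:
                Q=P[(L==i)&(d>0)]
                print(c,st[i],ce[i].round(),np.median(Q,0).round(3) if len(Q) else None)
cv2.imwrite('pics/a.png',cv2.resize(np.vstack(a),(800,1200))[:,:,::-1][:600]);cv2.imwrite('pics/b.png',cv2.resize(a[1],(800,600))[:,:,::-1])
E
```

```text
pics
scene {'mtx': array([[480.35123558,   0.        , 259.04239989],
       [  0.        , 480.35123558, 186.73518819],
       [  0.        ,   0.        ,   1.        ]]), 'world_from_camera': array([[-0.51048045, -0.60502009,  0.61103224,  1.30127183],
       [ 0.85987906, -0.36264997,  0.35929516,  0.42437732],
       [ 0.00421003,  0.70882698,  0.70536982,  1.05352763],
       [ 0.        ,  0.        ,  0.        ,  1.        ]])} 0.9960530598958334
blue [    0     0   129   208 16783] [64. 87.] [ 0.259 -1.219  0.06 ]
blue [ 191  228   53   43 1540] [218. 250.] [ 0.669 -0.075  0.009]
blue [ 458  292   54   90 2247] [485. 338.] [0.576 0.596 0.003]
orange [ 56 137   9  19  70] [ 60. 144.] [ 0.625 -0.694  0.092]
orange [ 82 136   7  13  51] [ 85. 142.] [ 0.581 -0.626  0.1  ]
orange [209 229  17  16  71] [218. 236.] [ 0.659 -0.076  0.067]
orange [ 70 230  17  17 104] [ 79. 238.] [ 0.861 -0.381  0.076]
orange [213 311   8   9  50] [217. 315.] [0.868 0.062 0.095]
green [ 83 116  15  26 164] [ 90. 130.] [ 0.507 -0.697  0.087]
green [240 117   9  14  76] [244. 124.] [ 0.199 -0.277  0.0
[... 3380 characters left out ...]
 [339 155  11  15  90] [344. 163.] [ 0.191 -0.301  0.058]
green [253 161   6   9  36] [255. 164.] [ 0.472 -0.233  0.057]
green [263 162   5  10  39] [265. 166.] [ 0.437 -0.236  0.056]
green [244 165   7  15  73] [248. 172.] [ 0.486 -0.205  0.056]
green [268 167   7  14  68] [271. 173.] [ 0.414 -0.213  0.058]
green [ 95 170  19  32 159] [104. 185.] [ 0.871 -0.013  0.095]
green [ 84 208  10  15  77] [ 89. 215.] [0.859 0.094 0.094]
yellow [ 196  115   44   40 1077] [218. 135.] [ 0.626 -0.333  0.059]
yellow [ 257  118   44   41 1127] [279. 138.] [ 0.417 -0.363  0.058]
yellow [ 311  143   48   45 1352] [334. 165.] [ 0.224 -0.268  0.058]
yellow [255 214  17  16 218] [263. 222.] [0.397 0.001 0.066]
```

View pics/a.png

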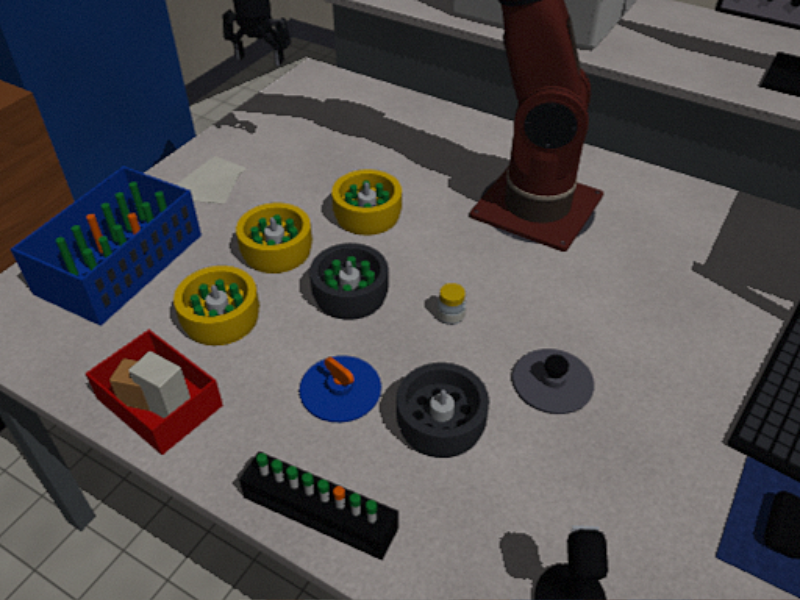

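View pics/b.png

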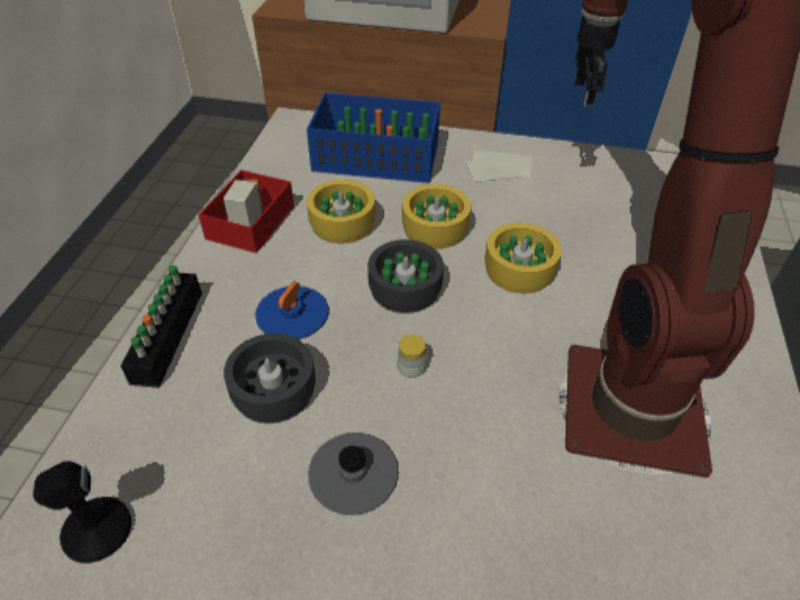

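Two views show the blue lid with its orange nut around (340,385) in the scene view. The loaded dark rotor is at (348,280), with three yellow decoys and one empty rotor nearby. Next I'll measure the lid, nut and rotor.

```bash
cat >> h.py <<'E'
from scipy.optimize import least_squares
def circ(X,r=None):
    c0=X.mean(0)
    f=least_squares(lambda p:np.hypot(*(X-p[:2]).T)-(p[2] if r is None else r),[*c0,r or .07],loss='soft_l1',f_scale=.002)
    return f.x
def nut(p,d,K,W,c,zr=(.03,.2)):
    P=cloud(d,K,W);M=(cv2.inRange(hsv(p),(3,120,60),(19,255,255))>0)&(d>0)&(np.hypot(P[...,0]-c[0],P[...,1]-c[1])<.05)&(P[...,2]>zr[0])&(P[...,2]<zr[1])
    Q=P[M]; top=Q[Q[:,2]>np.percentile(Q[:,2],97)-.008]
    (x,y),(a,b),g=cv2.minAreaRect((top[:,:2]*1000).astype(np.float32))
    v=np.linalg.svd(top[:,:2]-top[:,:2].mean(0))[2][0]
    return len(Q),np.array([x,y]).round(1),(round(a),round(b)),round(float(np.arctan2(v[1],v[0])),3),Q[:,2].max().round(4)
def diskedge(M,K,W,z,r):
    c=max(cv2.findContours(M,cv2.RETR_EXTERNAL,cv2.CHAIN_APPROX_NONE)[0],key=cv2.contourArea)
    h=cv2.convexHull(c).reshape(-1,2)
    X=np.array([plane(u,v,K,W,z)[:2] for u,v in h])
    return circ(X)
E
python3 - <<'E'
from h import *
for n in('scene','side'):
    p,d,K,W,s,m=snap(n);H=hsv(p);P=cloud(d,K,W)
    near=lambda c,r:(np.hypot(P[...,0]-c[0],P[...,1]-c[1])<r)
    print(n,'nut',nut(p,d,K,W,(.65,-.075)))
    M=((cv2.inRange(H,(95,80,30),(130,255,255))>0)&near((.65,-.075),.1)&(P[...,2]<.018)).astype(np.uint8)
    X=P[M>0][:,:2];print('lid',diskedge(M,K,W,.008,.072),'z',np.median(P[M>0][:,2]))
    B=near((.445,-.2),.11)&(P[...,2]>.064)&(P[...,2]<.08)&(H[...,2]<110)
    X=P[B];r=np.hypot(*(X[:,:2]-np.array([.445,-.2])).T);f=circ(X[r>.05][:,:2]);print('rim',f,np.median(X[:,2]),len(X))
    B=near(f[:2],.015)&(P[...,2]>.075);print('stud',np.median(P[B],0),P[B][:,2].max() if B.any() else 0)
print(s['tool_rot'],s['q'],s['finger_gap'],env.camera_model('wrist')['hand_eye'])
E
```

```text
scene nut (167, array([657.8, -84.1]), (58, 10), 1.344, np.float64(0.072))
lid [ 0.65735405 -0.08488511  0.07215281] z 0.009092308363120138
rim [ 0.45227727 -0.19899787  0.06803305] 0.07061676164488306 658
stud [ 0.4517062  -0.19756617  0.08274816] 0.09088480553242517
side nut (139, array([655.3, -82.9]), (59, 9), 1.325, np.float64(0.0709))
lid [ 0.65509108 -0.0857891   0.07194667] z 0.008788818086564398
rim [ 0.44933561 -0.1982108   0.06809329] 0.07067910367722241 601
stud [ 0.44916263 -0.19922719  0.08195064] 0.09212324030440877
[-6.11408603e-04  9.93692339e-01  1.12138994e-01 -9.14248308e-05] [ 1.2468137   0.3337432   0.03988276  1.466066   -0.01343963  1.34328556
 -0.05849989] 0.08539244439746366 [[-1.52787494e-03  9.55758136e-01  2.94149710e-01  7.40096952e-02]
 [ 9.99998627e-01  1.27159366e-03  1.06250948e-03  1.32998179e-03]
 [ 6.41463170e-04  2.94150930e-01 -9.55758766e-01 -1.43445105e-01]
 [ 0.00000000e+00  0.00000000e+00  0.00000000e+00  1.00000000e+00]]
```

```bash
python3 -m jog '[[[32,34,0,0.07],[32,34,0,0.07],[32,34,0,0.07],[32,34,0,0.07],[32,34,0,0.07],[32,34,0,0.07],[32,34,0,0.07],[32,34,0,0.07],[32,34,0,0.07],[32,34,0,0.07]]]' 1; python3 -m jog '[[[32,34,-5,0.07],[32,34,-5,0.07],[32,34,-5,0.07],[32,34,-5,0.07],[32,34,-5,0.07],[0,0,0,0],[0,0,0,0]]]'
python3 - <<'E'
from h import *
s=env.get_state();w=s['tool_rot'];print(s['tool_pos'],2*np.arctan2(w[2],w[1]),s['q'][6])
E
```

```text
clock: 1.45
tool_pos: [0.4657, -0.2924, 0.2313]
tool_rot: [0.0, 0.895, 0.447, -0.0]
ft_force: [-0.3, -0.7, -0.4]
finger_gap: 0.0852
gripper_force: 0.0
clock: 2.33
tool_pos: [0.6246, -0.1241, 0.2059]
tool_rot: [-0.0, 0.804, 0.595, -0.0]
ft_force: [-0.6, -0.2, 0.4]
finger_gap: 0.0853
gripper_force: 0.0
[ 0.62456209 -0.12414382  0.20593484] 1.2741870395839234 -0.2990086855002368
```

```bash
python3 -m jog '[[[16,20,0,0.03],[16,20,0,0.03],[0,0,0,0],[0,0,0,0]]]'
python3 - <<'E'
from h import *
p,d,K,W,s,m=snap('wrist','w1.png');w=s['tool_rot'];print(s['tool_pos'],2*np.arctan2(w[2],w[1]))
print(nut(p,d,K,W,(.656,-.084)))
P=cloud(d,K,W);M=((cv2.inRange(hsv(p),(95,80,30),(130,255,255))>0)&(P[...,2]<.018)).astype(np.uint8)
print(diskedge(M,K,W,.008,.072))
E
```

```text
clock: 2.82
tool_pos: [0.657, -0.0833, 0.2062]
tool_rot: [-0.0, 0.785, 0.619, -0.0]
ft_force: [-0.7, -0.4, 0.0]
finger_gap: 0.0853
gripper_force: 0.0
[ 0.65700846 -0.0833456   0.20617335] 1.3353383063054824
(662, array([655.3, -88.2]), (61, 9), -1.788, np.float64(0.0695))
[ 0.65529398 -0.08867868  0.07111869]
```

View pics/w1.png

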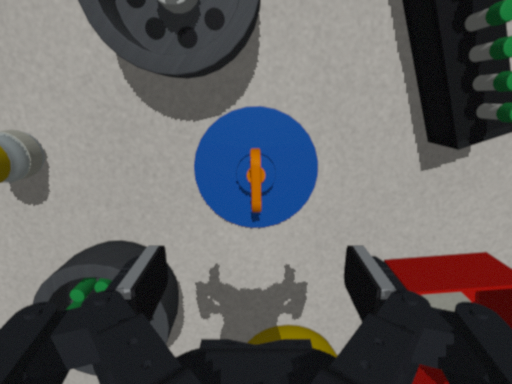

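The wrist view shows the lid at (256,167), with the wing nut lying along the image column, between the fingers and aligned with them. Descending to grip it.

```bash
python3 -m jog '[[[-1,-3,-30,0.01],[0,0,-40,0],[0,0,-40,0],[0,0,-30,0],[0,0,-20,0],[0,0,-9,0],[0,0,0,0],[0,0,0,0]]]'; python3 -m jog '[[[0,0,0,0],[0,0,0,0],[0,0,0,0],[0,0,0,0],[0,0,0,0],[0,0,0,0],[0,0,0,0],[0,0,0,0]]]' -1 60;  python3 -m jog '[[[0,0,15,0],[0,0,30,0],[0,0,40,0],[0,0,40,0],[0,0,0,0],[0,0,0,0],[0,0,0,0]]]'
python3 - <<'E'
from h import *
p,d,K,W,s,m=snap('wrist','w2.png');w=s['tool_rot'];print(s['tool_pos'],2*np.arctan2(w[2],w[1]),s['ft_force'],s['wrist_torque'])
P=cloud(d,K,W);M=((cv2.inRange(hsv(p),(95,80,30),(130,255,255))>0)&(P[...,2]>.05)).astype(np.uint8)
z=np.median(P[M>0][:,2]);print(z,diskedge(M,K,W,z,.072))
for n in('scene','side'):
    p,d,K,W,s,m=snap(n,n+'2.png');P=cloud(d,K,W)
    M=((cv2.inRange(hsv(p),(95,80,30),(130,255,255))>0)&(np.hypot(P[...,0]-.656,P[...,1]+.086)<.1)).astype(np.uint8)
    z=np.median(P[M>0][:,2]);Q=P[M>0];print(n,z,diskedge(M,K,W,z,.072),np.percentile(Q[:,2],[3,97]))
E
```

```text
clock: 3.88
tool_pos: [0.6567, -0.0867, 0.0386]
tool_rot: [0.001, 0.782, 0.623, 0.001]
ft_force: [-0.3, 0.3, 0.2]
finger_gap: 0.0854
gripper_force: 0.0
clock: 4.88
tool_pos: [0.656, -0.0867, 0.0375]
tool_rot: [0.0, 0.782, 0.623, 0.0]
ft_force: [-0.1, 0.8, 3.5]
finger_gap: 0.0086
gripper_force: 59.2
clock: 5.75
tool_pos: [0.6549, -0.0867, 0.1606]
tool_rot: [-0.001, 0.782, 0.623, -0.001]
ft_force: [-0.2, 0.5, -3.5]
finger_gap: 0.0093
gripper_force: 58.8
[ 0.65485918 -0.08665327  0.16060488] 1.3448034081125966 [-0.18920293  0.49755834 -3.47798743] [-0.00174278  0.06395812  0.00298939]
0.13186936371687277 [ 0.65391614 -0.08758908  0.07068999]
scene 0.1324014989103422 [ 0.65705225 -0.08398388  0.07262934] [0.12765721 0.14944375]
side 0.13243242210571404 [ 0.65262368 -0.0833651   0.07237569] [0.12885458 0.14979251]
```

View pics/side2.png

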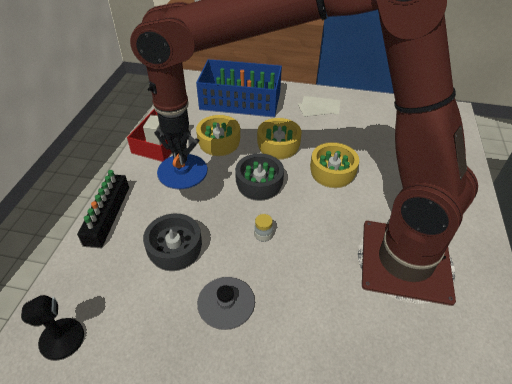

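The lid is lifted and hangs level in the gripper, at side pixel (183,170). Carrying it to the rotor.

```bash
python3 -m jog '[[[-20,-11,0,0],[-40,-22,0,0],[-42,-24,0,0],[-42,-24,0,0],[-40,-22,0,0],[-20,-11,0,0],[0,0,0,0],[0,0,0,0],[0,0,0,0]]]'
python3 - <<'E'
from h import *
s=env.get_state();print(s['q'],s['tool_pos'])
for n in('scene','side'):
    p,d,K,W,s,m=snap(n,n+'3.png');P=cloud(d,K,W)
    M=((cv2.inRange(hsv(p),(95,80,30),(130,255,255))>0)&(np.hypot(P[...,0]-.45,P[...,1]+.2)<.1)&(P[...,2]>.1)).astype(np.uint8)
    Q=P[M>0];z=np.median(Q[:,2]);print(n,z,diskedge(M,K,W,z,.072))
    B=(np.hypot(P[...,0]-.45,P[...,1]+.2)<.11)&(P[...,2]>.064)&(P[...,2]<.076)&(hsv(p)[...,2]<110);X=P[B]
    if B.sum()>60:print('rim',circ(X[:,:2],.068),len(X))
E
```

```text
clock: 7.02
tool_pos: [0.4526, -0.1998, 0.1622]
tool_rot: [-0.0, 0.782, 0.623, 0.0]
ft_force: [0.0, 1.1, -3.6]
finger_gap: 0.0092
gripper_force: 59.1
[ 0.77462687  0.09911633 -0.47065159  1.9036088   0.0486402   1.15004012
  0.06151572] [ 0.45260906 -0.19984542  0.16222366]
scene 0.13423419593585462 [ 0.45583754 -0.1949624   0.07208384]
rim [ 0.4519844  -0.19904488  0.068     ] 396
side 0.13397342436160747 [ 0.45105203 -0.19504281  0.07262892]
rim [ 0.44933793 -0.19811306  0.068     ] 380
```

View pics/scene3.png

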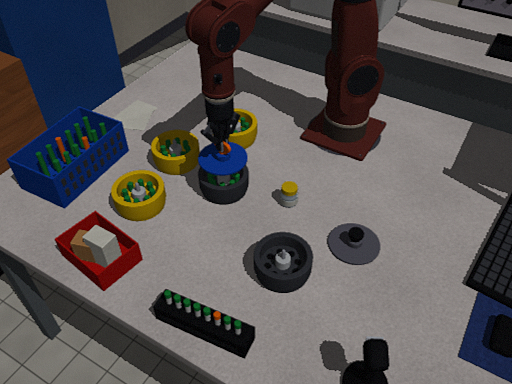

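The lid is above the loaded rotor at about (222,160), 3 to 4 mm off in x and y. I'll correct that while lowering.

```bash
python3 -m jog '[[[-3,-3.5,0,0],[0,0,-15,0],[0,0,-15,0],[0,0,-10,0],[0,0,-6,0],[0,0,-3,0],[0,0,0,0],[0,0,0,0],[0,0,0,0]]]'
python3 - <<'E'
from h import *
for n in('scene','side'):
    p,d,K,W,s,m=snap(n);P=cloud(d,K,W)
    M=((cv2.inRange(hsv(p),(95,80,30),(130,255,255))>0)&(np.hypot(P[...,0]-.45,P[...,1]+.2)<.1)&(P[...,2]>.065)).astype(np.uint8)
    Q=P[M>0];z=np.median(Q[:,2]);print(n,z,diskedge(M,K,W,z,.072))
E
```

```text
clock: 8.25
tool_pos: [0.4491, -0.2042, 0.1136]
tool_rot: [0.0, 0.782, 0.623, 0.0]
ft_force: [-0.7, -0.2, -3.2]
finger_gap: 0.009
gripper_force: 59.1
scene 0.08535520657402329 [ 0.45291397 -0.19972703  0.07277149]
side 0.08528546167167494 [ 0.44746367 -0.1988771   0.07273014]
```

```bash
python3 -m jog '[[[0.5,0.5,-3,0],[0,0,-2,0],[0,0,-1,0],[0,0,0,0],[0,0,0,0]]]'; python3 -m jog '[[[0,0,-1,0],[0,0,0,0],[0,0,0,0]]]'
```

```text
clock: 8.98
tool_pos: [0.4493, -0.2035, 0.1074]
tool_rot: [-0.0, 0.782, 0.623, -0.0]
ft_force: [-2.5, 1.3, 0.2]
finger_gap: 0.0089
gripper_force: 59.8
clock: 9.35
tool_pos: [0.4493, -0.2036, 0.1073]
tool_rot: [0.0, 0.782, 0.623, -0.0]
ft_force: [-7.2, 3.1, 11.9]
finger_gap: 0.009
gripper_force: 61.7
```

```bash
python3 -m jog '[[[0,0,0.4,-0.1],[0,0,0,-0.15],[0,0,0,-0.15],[0,0,0,-0.15],[0,0,0,-0.15],[0,0,0,-0.15],[0,0,0,-0.15],[0,0,0,0],[0,0,0,0]]]'
cat > st.py <<'E'
from h import *
s=env.get_state();w=s['tool_rot'];print('yaw',2*np.arctan2(w[2],w[1]),'tq',s['wrist_torque'],'q7',s['q'][6],s['ft_force'])
E
python3 st.py
```

```text
clock: 10.48
tool_pos: [0.4497, -0.2039, 0.1073]
tool_rot: [0.0, 0.985, 0.171, 0.0]
ft_force: [-2.9, 1.2, 5.1]
finger_gap: 0.0094
gripper_force: 60.5
yaw 0.3446220259354856 tq [ 0.21790551  0.68438676 -0.02852184] q7 -0.9451884482619916 [-2.93252144  1.22683187  5.11377764]
```

Turned 1.0 rad so far, with only light drag. I'll continue in small steps and watch the torque.

```bash
for i in 1; do python3 -m jog '[[[0,0,0,-0.05],[0,0,0,-0.05],[0,0,0,0],[0,0,0,0]]]' >/dev/null; python3 st.py; python3 -m jog '[[[0,0,0,-0.05],[0,0,0,0],[0,0,0,0]]]'>/dev/null; python3 st.py;python3 -m jog '[[[0,0,0,-0.05],[0,0,0,0],[0,0,0,0]]]'>/dev/null; python3 st.py; done
```

```text
yaw 0.24463813405902465 tq [ 0.22620043  0.62955902 -0.00822784] q7 -1.0438350950460924 [-2.60817698  1.04140293  4.75146682]
yaw 0.19491942004051094 tq [ 0.12746585  0.54984092 -0.02091785] q7 -1.0928820024981214 [-2.36955678 -0.08229295  5.48993434]
yaw 0.14479945326641455 tq [ 0.1018521   0.61962172 -0.00668686] q7 -1.1422725143901553 [-2.03034084  0.19496703  5.127658  ]
```

```bash
python3 -m jog '[[[0,0,0,-0.05],[0,0,0,0],[0,0,0,0]]]' >/dev/null; python3 st.py; python3 -m jog '[[[0,0,0,-0.05],[0,0,0,0],[0,0,0,0]]]'>/dev/null; python3 st.py;python3 -m jog '[[[0,0,0,-0.05],[0,0,0,0],[0,0,0,0]]]'>/dev/null; python3 st.py
```

```text
yaw 0.09484269386066213 tq [0.08239568 0.62075464 0.05120624] q7 -1.1916077572788764 [-2.63424911  0.10747127  4.42054415]
yaw 0.046081038651867225 tq [-0.03121966  0.21324137  0.04465712] q7 -1.2398227012272478 [-0.66989857 -0.93462804  5.04834581]
yaw -0.0035780059553323696 tq [-0.03052142  0.11737784  0.18922479] q7 -1.2890393694656195 [-0.65941864 -0.27250699  4.73948023]
```

```bash
python3 -m jog '[[[0,0,-0.6,-0.04],[0,0,0,0],[0,0,0,0]]]' >/dev/null; python3 st.py; python3 -m jog '[[[0,0,0,-0.04],[0,0,0,0],[0,0,0,0]]]'>/dev/null; python3 st.py
```

```text
yaw -0.04329784923289128 tq [0.0526265  0.33188052 0.36594589] q7 -1.3286571958182567 [-1.66173023 -0.19641957  9.90376892]
yaw -0.08320451665475553 tq [0.01219494 0.20246557 0.36842812] q7 -1.368119287923884 [-1.07123209 -0.30588872  9.13626568]
```

The torque has levelled off at 0.37 N m and the total turn is 1.43 rad, so the nut is at its stop. Releasing and backing off.

```bash
python3 -m jog '[[[0,0,0.5,0],[0,0,0,0],[0,0,0,0],[0,0,0,0],[0,0,0,0],[0,0,0,0],[0,0,0,0]]]' 1; python3 -m jog '[[[0,0,10,0],[0,0,25,0],[0,0,40,0],[0,0,40,0],[0,0,20,0],[0,0,0,0],[0,0,0,0],[0,0,0,0]]]'
python3 - <<'E'
from h import *
for n in('scene','side','wrist'):
    p,d,K,W,s,m=snap(n,n+'9.png');P=cloud(d,K,W)
    M=((cv2.inRange(hsv(p),(95,80,30),(130,255,255))>0)&(np.hypot(P[...,0]-.45,P[...,1]+.2)<.1)&(P[...,2]>.06)&(P[...,2]<.084)).astype(np.uint8)
    Q=P[M>0];A=np.c_[Q[:,:2]-Q[:,:2].mean(0),np.ones(len(Q))];print(n,diskedge(M,K,W,.078,.072),'z,tilt',np.median(Q[:,2]),np.linalg.lstsq(A,Q[:,2],rcond=None)[0])
    print(nut(p,d,K,W,(.45,-.199),(.1,.2)))
E
```

```text
clock: 14.48
tool_pos: [0.4494, -0.2036, 0.1066]
tool_rot: [-0.0, 0.999, -0.043, -0.0]
ft_force: [0.2, 0.1, -0.5]
finger_gap: 0.0854
gripper_force: 0.0
clock: 15.48
tool_pos: [0.4488, -0.2034, 0.2405]
tool_rot: [-0.0, 0.999, -0.043, -0.001]
ft_force: [0.5, -0.5, -0.1]
finger_gap: 0.0857
gripper_force: 0.0
scene [ 0.45287877 -0.20001729  0.07318058] z,tilt 0.07892159628680495 [-0.01024207 -0.00448468  0.07867582]
(157, array([ 451.7, -200.9]), (12, 56), -0.063, np.float64(0.1415))
side [ 0.44911985 -0.19953582  0.07286906] z,tilt 0.07889749348210362 [ 0.00248226 -0.01109585  0.07872351]
(193, array([ 448.4, -201.3]), (12, 57), 3.054, np.float64(0.1404))
wrist [ 0.44996231 -0.20518551  0.07182048] z,tilt 0.07876453114452348 [-0.00204775 -0.00029694  0.07866378]
(853, array([ 450. , -205.7]), (9, 60), 3.046, np.float64(0.1396))
```

View pics/wrist9.png

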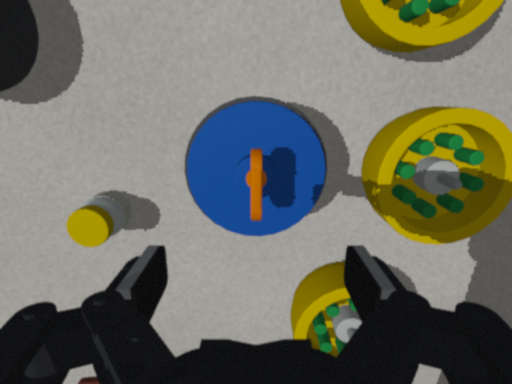

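The lid at (256,167) lies flat on the rim, centred to about 1–2 mm. Its nut is turned to the stop and the gripper is clear.

```bash
python3 -c "
from plant import env
print(env.hand_in())"
```

```text
the job is handed in; nothing more can be done
None
```

The blue lid lies flat on the loaded rotor with its wing nut turned clockwise to the snug stop, the gripper let go and clear, and the job was handed in at about 16 s; no verdict came back.

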